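Change over the ink pots: cap the black, uncap the orange

ROBOT

A 6-joint arm with a two-finger parallel gripper is mounted at the origin on a cart in front of the work surface, level with it; the furniture and walls round the work are solid. World frame = base frame: x ahead of the robot, y to its left, z up, the work surface at z = 0. Lengths are in m, angles in rad, forces in N, time in s.
With the tool pointing down it reaches from about 0.35 to 0.875 m from the base axis. Payload 15.5 kg.
Tool frame: the origin (TCP) lies midway between the tips of the shut fingers; the grasp point (between the pads) lies 19 mm behind it; z points along the fingers, y is the line along which they close (so a half turn about z gives the same grasp; the last joint's range is limited). The gripper opens to 85 mm and grips with 20 to 120 N. Pads are 22 mm wide; open, the fingers measure 114 mm over their backs; the gripper's body (76 mm by 85 mm) begins 54 mm behind the grasp point. The pads swing forward as they close: fully open they stand 13 mm farther back than shut.
Start: joints at [-1.232, 0.494, 1.345, -0, 1.302, -0.096], TCP at [0.263, -0.567, 0.207] pointing down, gripper open.
Joint ranges: [-2.91, 2.91], [-0.82, 2.16], [0.22, 2.67], [-1.22, 4.37], [0.12, 2.79], [-3.08, 3.08]. Speed limits (rad/s): [1.89, 1.89, 2.57, 3.01, 3.01, 3.01].

INTERFACE

Orientations are given as a rotation vector (axis times angle).
In Python, from bench import * gives the robot as it stands. The module is installed in compiled form; this text tells all that it offers.
- The arm moves only by the tool play_rows, never from a script. Its argument "steps" is a list that holds one entry, the list of rows, each a list of 7 numbers: the gripper command: -1 is fully open, 1 is shut, values between are in proportion, then the shift along the tool's x, y, z in mm, then the turn, a rotation vector about the tool's x, y, z in degrees. In form: [[[claw, x, y, z, ax, ay, az], ...]]. A call has 1 to 12 rows; each row is the pose to reach, as a shift and turn from the pose commanded when the call began, along the tool's axes at that moment; what a row does not reach only later rows make up. A row lasts 1/10 s, in which the tool goes at most 50 mm and 8.59 degrees, less where a joint would pass 70% of its speed; a pose out of reach is approached as far as the arm can. A call with a gripper value outside its range is refused whole. The fingers move at their own pace and stop on an object; the grip force is fixed at half the most. Time passes only in rows, so rows that repeat a pose let the fingers close. It gives the time, the measured TCP pose, the force, the opening and the grip force at its end, in the units of the state.
- observe(): the state, without advancing time (a new reading comes with each control period).
- grab_frame(name): name is "scene" or "top" or "wrist"; returns the picture (480x640x3 uint8, red, green, blue); there is no depth.
- camera_info(name): a dict with "camera_matrix" (3x3 intrinsics, pixels), "xyz" and "attitude" of the camera in the world. Camera axes: x right, y down, z forward; pixel columns grow to the right and rows downward; lengths in m; the calibration is good to about 2 mm. A picture is of the moment at which its call begins: read the wrist's pose just before it. camera_info takes no time and is no camera call; for the wrist camera it gives the pose at the moment of the call.
- close_job(): hands the job in; it is judged then, once.
The state is a dict: "time": time; "joints": joint angles; "dq": joint speeds; "tau": joint torques, N m; "tool_pos": TCP position; "tcp_rot": TCP orientation; "wrist_force": force on the tool from outside, world axes, zero at the start; "wrist_torque": the same for the moment, N m; "grip_width": finger opening in m; "gripper_force": force on a finger pad.
Only numpy, scipy, OpenCV 4.12 (cv2) and the standard library are available. Lean on these libraries where they do the work, as an engineer would, in place of code of your own. Each camera call takes 0.05 s, during which the arm holds its last target. There are 200 camera calls.

TASK

The next print run is in orange. The two ink pots stand clamped in their holders: first screw the white cap of the black pot fully home (clockwise), and only then unscrew the orange cap of the white pot all the way to its stop (it is captive and stays on the pot). Leave the black pot closed, let go of the caps, and do not knock the pads, the tape roll or the spatula about.

Things in the scene. Friction and masses are not known exactly. Their poses are not given: they have to be found in the camera images.
- black_holder: Holder of the black pot: aluminium plate 110x100x8 mm fixed to the table; grey collar 72 mm across, 32 mm high, clamps the 62 mm wide black pot so that it cannot turn. Pot's shoulder 86 mm, closed cap's top 110 mm above the table. Origin: centre of the underside, on the cap's axis; z up; lug with yellow line at -x
- black_cap_mid (a point): centre of the black pot's white cap, 12 mm under its flat top and 12 mm over its lower edge; turns and rises with the cap, z up. A black line on the cap's top points to this -x; the cap is home when it points the same way as the holder's yellow line
- black_cap (a joint): The black pot (black body, white cap): knurled cap, 47 mm across, 24 mm tall, on a vertical axis. 0 = fully home; grows counter-clockwise seen from above as it is unscrewed, to a stop at 2.2 rad, where it stays captive. Rises 1.5 mm per rad; takes about 0.15 N m to turn; stays where it is left. Starts partly unscrewed
- orange_holder: Holder of the orange ink's pot: aluminium plate 110x100x8 mm fixed to the table; grey collar 72 mm across, 32 mm high, clamps the 62 mm wide white pot with the orange cap so that it cannot turn. Pot's shoulder 86 mm, closed cap's top 110 mm above the table. Origin: centre of the underside, on the cap's axis; z up; lug with yellow line at -x
- orange_cap_mid (a point): centre of the orange cap, 12 mm under its flat top and 12 mm over its lower edge; turns and rises with the cap, z up. A black line on the cap's top points to this -x; the cap is home when it points the same way as the holder's yellow line
- orange_cap (a joint): The orange ink's pot (white body, orange cap): knurled cap, 47 mm across, 24 mm tall, on a vertical axis. 0 = fully home; grows counter-clockwise seen from above as it is unscrewed, to a stop at 2.2 rad, where it stays captive. Rises 1.5 mm per rad; takes about 0.15 N m to turn; stays where it is left. Starts closed or nearly so
- red_pad: Red rounded silicone print pad on a wooden foot, 44x44x44 mm. Loose bystander; origin at the centre of its underside
- white_pad: Off-white rounded silicone print pad on a wooden foot, 48x48x44 mm. Loose bystander; origin at the centre of its underside
- tape: Roll of clear tape lying flat, 72 mm across, 18 mm high. Loose bystander; origin at the centre of its underside
- ink_spatula: Ink spatula lying flat, 186x22x20 mm, wooden handle towards its -x. Loose bystander; origin at the centre of its underside

How it is judged:
By the outcome, as a careful person would: the job done as asked, in the order asked, and still so for the second after the job is handed in, with the robot touching nothing.
It also fails if it takes over 58 s, if anything falls off the work surface, if the arm or the gripper's body presses on something with over 40 N, if the wrist force passes 120 N, or if a joint passes its speed limit or range.

## Working session

There is one attempt and no reset: what is moved stays moved. The work goes in short steps, Python scripts to look and compute and a tool call to move; the robot and the scene stay as the last step left them, time stands still between calls to the robot, and variables do not carry over. Pictures are saved under pics/ and viewed, at most 10 in all, crops included, and the job is handed in when it is done.

Besides the shell and the picture viewer there is one more tool, called after ">>>" as name(argument=value, ...) on one line, values as JSON. play_rows: Moves the arm, as the interface text tells. Its arguments: {"type":"object","properties":{"steps":{"type":"array"}},"required":["steps"]}

```bash
mkdir -p pics
python3 - <<'E'
from bench import *
import cv2,numpy as np
np.set_printoptions(precision=4,suppress=True)
s=observe();print(s['time'],s['tool_pos'],s['tcp_rot'],s['grip_width'])
for n in('top','scene'):
    im=grab_frame(n);cv2.imwrite(f'pics/{n}0.png',im[:,:,::-1]);c=camera_info(n);print(n,c)
print(camera_info('wrist'))
E
```

```text
0.0 [ 0.2626 -0.5667  0.2067] [-3.0668 -0.6758  0.0003] 0.08562312329247548
top {'camera_matrix': array([[616.6227,   0.    , 303.7287],
       [  0.    , 616.6227, 241.3317],
       [  0.    ,   0.    ,   1.    ]]), 'xyz': array([0.416 , 0.0377, 1.4306]), 'attitude': array([-2.1786,  2.1714, -0.091 ])}
scene {'camera_matrix': array([[603.6411,   0.    , 322.5527],
       [  0.    , 603.6411, 236.1193],
       [  0.    ,   0.    ,   1.    ]]), 'xyz': array([-0.0377,  0.8075,  0.7314]), 'attitude': array([-0.8012,  2.4175, -1.2607])}
{'camera_matrix': array([[410.4096,   0.    , 327.456 ],
       [  0.    , 410.4096, 238.7464],
       [  0.    ,   0.    ,   1.    ]]), 'xyz': array([ 0.3263, -0.537 ,  0.3715]), 'attitude': array([ 2.4419, -1.5593, -0.2224])}
```

View pics/top0.png

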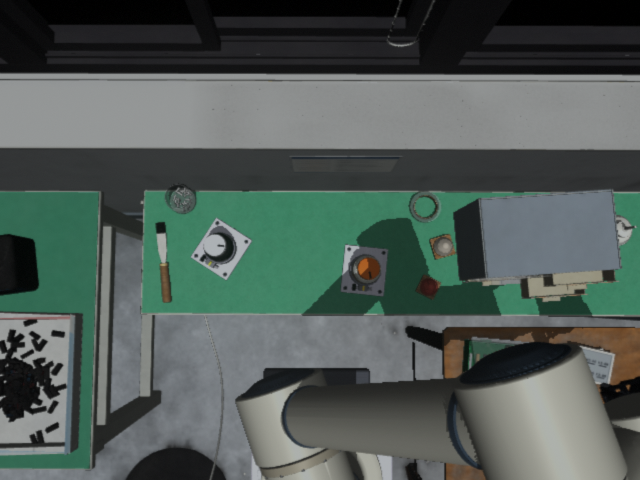

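View pics/scene0.png

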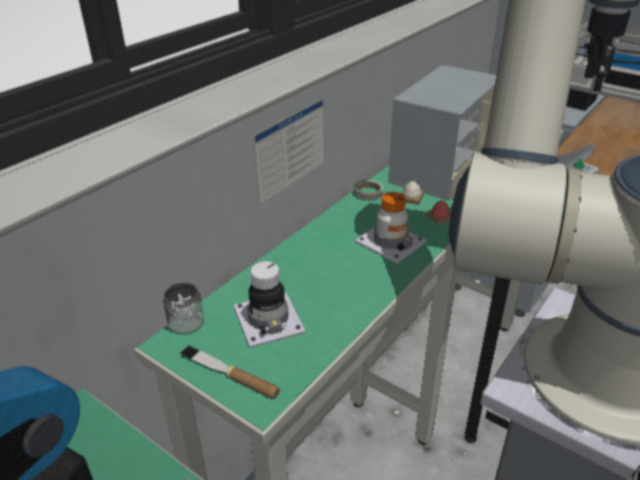

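The top view shows the white cap at about (218,246) with the holder's lug to its lower left. The orange cap is at about (368,268), with the tape, the white pad (442,246) and the red pad (429,286) to its right. The spatula lies at (164,260), and the scene view agrees with all of this.

```bash
cat > h.py <<'E'
from bench import *
import cv2,numpy as np
from scipy.spatial.transform import Rotation as R
np.set_printoptions(precision=4,suppress=True)
def cast(c,uv,z):
    uv=np.atleast_2d(np.asarray(uv,float)); d=np.c_[uv,np.ones(len(uv))]@np.linalg.inv(c['camera_matrix']).T
    d=d@R.from_rotvec(c['attitude']).as_matrix().T
    return c['xyz']+d*((z-c['xyz'][2])/d[:,2])[:,None]
def proj(c,P):
    q=(np.atleast_2d(P)-c['xyz'])@R.from_rotvec(c['attitude']).as_matrix()
    q=q@c['camera_matrix'].T; return q[:,:2]/q[:,2:]
def blobs(m,amin):
    n,l,st,ce=cv2.connectedComponentsWithStats(m.astype(np.uint8)*255)
    return [(st[i],ce[i]) for i in range(1,n) if st[i,4]>=amin]
E
python3 - <<'E'
from h import *
im=cv2.imread('pics/top0.png');c=camera_info('top')
h=cv2.cvtColor(im,cv2.COLOR_BGR2HSV)
H,S,V=[h[:,:,i].astype(int) for i in range(3)]
roi=np.zeros(H.shape,bool);roi[215:300,180:400]=1
for nm,m in(('orange',roi&(H<18)&(S>150)&(V>80)),('white',roi&(S<25)&(V>205))):
    for st,ce in blobs(m,100):
        print(nm,st,ce,cast(c,ce,.111))
cr=[cv2.resize(im[y-35:y+35,x-35:x+35],(400,400),interpolation=cv2.INTER_CUBIC) for x,y in((220,248),(366,270))]
cv2.imwrite('pics/crop.png',np.hstack(cr))
for p in [(442,246),(429,286),(425,207),(164,260)]: print(cast(c,p,.03 if p[0]<430 else .04))
E
```

```text
orange [358 258  21  20 294] [367.5272 267.0612] [[ 0.4766 -0.0939  0.111 ]]
[[ 0.528  -0.2696  0.04  ]]
[[ 0.4379 -0.2409  0.03  ]]
[[ 0.6183 -0.2343  0.03  ]]
[[0.4948 0.3609 0.03  ]]
```

View pics/crop.png

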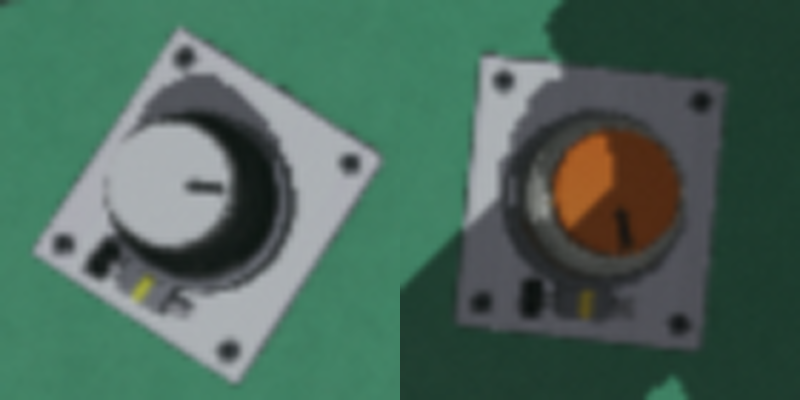

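The crop shows the white cap's line pointing right while its lug points lower left, so the cap is about 120° open. The orange cap's line is about 18° counter-clockwise of its lug, so about 108° remain to its stop. The white cap's centre is at about (214.8,245.4).

```bash
cat >> h.py <<'E'
def go(T,yaw):
    s=observe();Rt=R.from_rotvec(s['tcp_rot'])
    G=R.from_matrix(np.c_[[np.cos(yaw),np.sin(yaw),0],[np.sin(yaw),-np.cos(yaw),0],[0,0,-1]])
    print('mm',Rt.inv().apply(np.array(T)-s['tool_pos'])*1e3,'deg',np.degrees((Rt.inv()*G).as_rotvec()))
E
python3 - <<'E'
from h import *
c=camera_info('top')
b=cast(c,(214.75,245.4),.113)[0];o=cast(c,(369,268.6),.1105)[0];print(b,o)
for T in [(.4,-.15,.28),(b[0],b[1],.2)]: go(T,np.radians(150))
# lug line base check: plate centre from four screws
k=lambda x,y,ox,oy:(ox+x/400*70,oy+y/400*70)
for pts,ox,oy in(([(185,57),(350,163),(63,243),(228,350)],185,213),([(104,80),(300,101),(82,302),(279,324)],331,235)):
    P=cast(c,[k(x,y,ox,oy) for x,y in pts],.008);print(P.mean(0),np.linalg.norm(P[0]-P[1]),np.linalg.norm(P[0]-P[2]))
E
```

```text
[0.5219 0.2336 0.113 ] [ 0.4733 -0.0971  0.1105]
mm [ 299.8716 -320.4889  -72.854 ] deg [  -0.0294   -0.0726 -125.1449]
mm [ 571.6574 -617.2095    7.5026] deg [  -0.0294   -0.0726 -125.1449]
[0.5231 0.2342 0.008 ] 0.08014303512958959 0.08992603442708282
[ 0.4739 -0.0971  0.008 ] 0.07965534793142108 0.09009751341026197
```

>>> play_rows(steps=[[[-1, 0, 0, -70, 0, 0, 0], [-1, 50, -55, -73, 0, 0, -10], [-1, 100, -107, -73, 0, 0, -20], [-1, 150, -160, -73, 0, 0, -30], [-1, 200, -213, -73, 0, 0, -40], [-1, 250, -267, -73, 0, 0, -50], [-1, 300, -320, -73, 0, 0, -60], [-1, 330, -354, -70, 0, 0, -68], [-1, 360, -387, -70, 0, 0, -76], [-1, 390, -420, -70, 0, 0, -84], [-1, 420, -455, -70, 0, 0, -92], [-1, 450, -490, -70, 0, 0, -100]]])

```text
time: 1.3
tool_pos: [0.4311, -0.0441, 0.2777]
tcp_rot: [1.577, 2.717, -0.0]
wrist_force: [1.6, -0.3, 0.2]
grip_width: 0.0855
gripper_force: 0.0
```

Run:
```python
from h import *
s=observe();print(s['time'],s['tool_pos'],s['joints'],s['wrist_force'])
go((.5225,.234,.2),np.radians(150))
```

```text
1.3 [ 0.4311 -0.0441  0.2777] [-0.2399  0.1453  1.6778 -0.      1.3185 -0.7588] [ 1.6128 -0.3481  0.2143]
mm [196.1326 217.2988  77.673 ] deg [ -0.0003   0.001  -30.266 ]
```

>>> play_rows(steps=[[[-1, 33, 36, 0, 0, 0, -8], [-1, 66, 72, 0, 0, 0, -16], [-1, 99, 108, 10, 0, 0, -24], [-1, 132, 144, 25, 0, 0, -30], [-1, 165, 181, 50, 0, 0, -30], [-1, 185, 205, 70, 0, 0, -30], [-1, 196, 217, 78, 0, 0, -30], [-1, 196, 217, 78, 0, 0, -30], [-1, 196, 217, 78, 0, 0, -30], [-1, 196, 217, 78, 0, 0, -30]]])

```text
time: 2.3
tool_pos: [0.524, 0.23, 0.2006]
tcp_rot: [0.831, 3.029, 0.0]
wrist_force: [0.3, -0.6, 0.3]
grip_width: 0.0854
gripper_force: 0.0
```

Run:
```python
from h import *
s=observe();print(s['time'],s['tool_pos'],s['joints'])
c=camera_info('wrist');im=grab_frame('wrist');cv2.imwrite('pics/w1.png',im[:,:,::-1])
print(c['xyz'],proj(c,[.5225,.234,.113]))
go((.5225,.234,.2),np.radians(150))
```

```text
2.3 [0.524  0.23   0.2006] [ 0.3094  0.4257  1.4878 -0.0002  1.2272 -0.7261]
[0.4633 0.2662 0.3653] [[331.2411 230.6226]]
mm [3.4022 2.6293 0.6784] deg [ 0.0389  0.049  -0.6793]
```

View pics/w1.png

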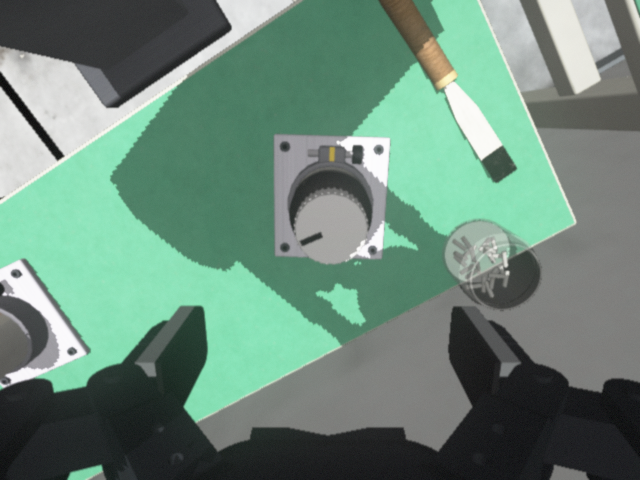

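The wrist view puts the cap centre at about (332,229), as predicted. Its line points to (302,243) and the lug is up at (332,153), so it is about 115–120° open. I'll descend and grip.

>>> play_rows(steps=[[[-1, 3, 3, 20, 0, 0, 0], [-1, 3, 3, 50, 0, 0, 0], [-1, 3, 3, 80, 0, 0, 0], [-1, 3, 3, 100, 0, 0, 0], [-1, 3, 3, 111, 0, 0, 0], [-1, 3, 3, 111, 0, 0, 0], [-1, 3, 3, 111, 0, 0, 0], [-1, 3, 3, 111, 0, 0, 0]]])

```text
time: 3.15
tool_pos: [0.5237, 0.2354, 0.09]
tcp_rot: [0.829, 3.028, 0.002]
wrist_force: [0.6, -0.8, 0.3]
grip_width: 0.0855
gripper_force: 0.0
```

>>> play_rows(steps=[[[0.6, 0, 0, 0, 0, 0, 0], [0.6, 0, 0, 0, 0, 0, 0], [0.6, 0, 0, 0, 0, 0, 0], [0.6, 0, 0, 0, 0, 0, 0], [0.6, 0, 0, 0, 0, 0, 0], [0.6, 0, 0, 0, 0, 0, 0], [0.6, 0, 0, 0, 0, 0, 0], [0.6, 0, 0, 0, 0, 0, 0]]])

```text
time: 3.95
tool_pos: [0.5228, 0.235, 0.0893]
tcp_rot: [0.829, 3.03, -0.001]
wrist_force: [-4.0, -4.2, 12.7]
grip_width: 0.0171
gripper_force: 6.3
```

Run:
```python
from h import *
s=observe();print(s['time'],s['tool_pos'],s['joints'],s['wrist_force'],s['wrist_torque'])
go((.5225,.234,.089),np.radians(150))
```

```text
3.95 [0.5228 0.235  0.0893] [ 0.3185  0.5617  1.6041 -0.0005  0.9757 -0.7179] [-4.0044 -4.2368 12.7183] [-0.7817  0.5952 -0.0255]
mm [-0.2217 -1.0211  0.316 ] deg [-0.0148  0.021  -0.5982]
```

Run:
```python
from h import *
im=grab_frame('wrist');cv2.imwrite('pics/w2.png',im[:,:,::-1])
s=observe();print(s['grip_width'],s['gripper_force'],s['wrist_force'])
```

```text
0.01760311816874132 6.250328182359226 [-3.3954 -3.8021 12.9047]
```

View pics/w2.png

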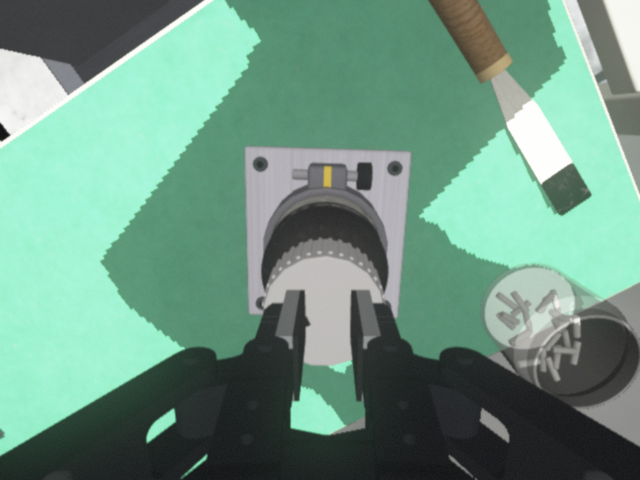

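The view shows the fingers shut to about 17 mm with their tips at about (290,300) and (365,300). They look to be on or over the cap's top instead of around it. I'll project the geometry before going on.

Run:
```python
from h import *
c=camera_info('wrist');s=observe();Rt=R.from_rotvec(s['tcp_rot'])
print('cam',c['xyz'],'fwd',R.from_rotvec(c['attitude']).as_matrix()[:,2])
for z in(0,-8,-19,-30): print(z,[proj(c,s['tool_pos']+Rt.apply([0,y/1e3,z/1e3]))[0] for y in(-8.5,8.5)])
t=np.linspace(0,2*np.pi,9)[:-1]
for z in (.110,.113): print(z,proj(c,np.c_[.5225+.0235*np.cos(t),.234+.0235*np.sin(t),0*t+z]).round())
```

```text
cam [0.4622 0.2712 0.254 ] fwd [ 0.238  -0.1412 -0.961 ]
0 [array([307.2746, 290.279 ]), array([346.513 , 290.2907])]
-8 [array([306.3594, 297.9419]), array([347.3711, 297.9541])]
-19 [array([304.9568, 309.6841]), array([348.686 , 309.6973])]
-30 [array([303.3553, 323.0929]), array([350.1874, 323.1071])]
0.11 [[354. 358.]
 [383. 326.]
 [378. 283.]
 [340. 256.]
 [292. 263.]
 [264. 298.]
 [273. 340.]
 [310. 364.]]
0.113 [[355. 363.]
 [384. 330.]
 [379. 286.]
 [340. 259.]
 [291. 265.]
 [263. 302.]
 [272. 344.]
 [309. 368.]]
```

The fingertips reach about 25 mm less far than the TCP figure suggests: measured against the pad gap, the tips sit about 25–34 mm behind it. So they closed on top of the cap. I'll lift, open, go about 23 mm deeper and close again. A width near 47 mm means the cap, near 62 mm the pot.

>>> play_rows(steps=[[[0.6, 0, 0, -10, 0, 0, 0], [0.6, 0, 0, -15, 0, 0, 0], [-1, 0, 0, -15, 0, 0, 0], [-1, 0, 0, -15, 0, 0, 0], [-1, 0, 0, -15, 0, 0, 0], [-1, 0, 0, -15, 0, 0, 0], [-1, 0, 0, -15, 0, 0, 0], [-1, 0, -1, -15, 0, 0, 0], [-1, 0, -1, 0, 0, 0, 0], [-1, 0, -1, 15, 0, 0, 0], [-1, 0, -1, 23, 0, 0, 0], [-1, 0, -1, 23, 0, 0, 0]]])

```text
time: 5.2
tool_pos: [0.5217, 0.2341, 0.0648]
tcp_rot: [-0.829, -3.029, 0.002]
wrist_force: [0.5, 1.0, 0.8]
grip_width: 0.0851
gripper_force: 0.0
```

>>> play_rows(steps=[[[0.4, 0, 0, 0, 0, 0, 0], [0.4, 0, 0, 0, 0, 0, 0], [0.4, 0, 0, 0, 0, 0, 0], [0.4, 0, 0, 0, 0, 0, 0], [0.4, 0, 0, 0, 0, 0, 0], [0.4, 0, 0, 0, 0, 0, 0]]])

```text
time: 5.8
tool_pos: [0.5223, 0.2338, 0.0666]
tcp_rot: [0.829, 3.03, -0.001]
wrist_force: [-4.5, -7.4, 13.0]
grip_width: 0.0455
gripper_force: 59.1
```

Run:
```python
from h import *
im=grab_frame('wrist');cv2.imwrite('pics/w3.png',im[:,:,::-1])
s=observe();print(s['time'],s['tool_pos'],s['grip_width'],s['gripper_force'],s['wrist_force'],s['wrist_torque'])
```

```text
5.85 [0.5223 0.2338 0.0666] 0.045271770510951534 59.117621183395386 [-3.8125 -7.2968 13.7782] [-1.1493  0.6716  0.0165]
```

View pics/w3.png

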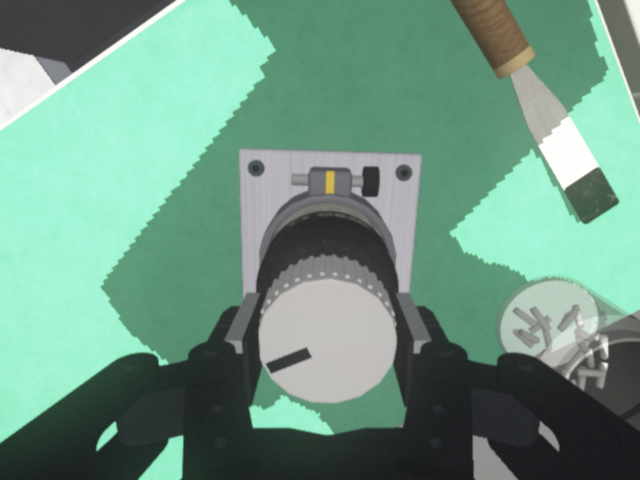

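The cap is gripped: width 45 mm, force 59 N. Its centre is at (328,343), with the line at (268,368) and the lug at (330,180), so about 115° open. Turning clockwise, lowering 1.5 mm per rad.

>>> play_rows(steps=[[[0.4, 0, 0, 0.2, 0, 0, 8], [0.4, 0, 0, 0.4, 0, 0, 16], [0.4, 0, 0, 0.6, 0, 0, 24], [0.4, 0, 0, 0.8, 0, 0, 32], [0.4, 0, 0, 1.0, 0, 0, 40], [0.4, 0, 0, 1.2, 0, 0, 48], [0.4, 0, 0, 1.5, 0, 0, 56], [0.4, 0, 0, 1.7, 0, 0, 64], [0.4, 0, 0, 1.9, 0, 0, 72], [0.4, 0, 0, 2.1, 0, 0, 80], [0.4, 0, 0, 2.3, 0, 0, 88], [0.4, 0, 0, 2.6, 0, 0, 96]]])

```text
time: 7.05
tool_pos: [0.5231, 0.2339, 0.0642]
tcp_rot: [2.809, 1.403, 0.002]
wrist_force: [0.2, -7.5, 12.3]
grip_width: 0.0451
gripper_force: 59.6
```

>>> play_rows(steps=[[[0.4, 0, 0, 0.1, 0, 0, 5], [0.4, 0, 0, 0.2, 0, 0, 10], [0.4, 0, 0, 0.3, 0, 0, 12], [0.4, 0, 0, 0.3, 0, 0, 12], [0.4, 0, 0, 0.3, 0, 0, 12]]])

```text
time: 7.55
tool_pos: [0.5231, 0.2338, 0.0639]
tcp_rot: [2.938, 1.11, 0.002]
wrist_force: [-0.4, -9.3, 12.3]
grip_width: 0.0451
gripper_force: 59.5
```

Run:
```python
from h import *
s=observe();print(s['time'],s['tool_pos'],s['joints'],s['grip_width'],s['gripper_force'],s['wrist_force'],s['wrist_torque'],s['tau'])
c=camera_info('wrist');im=grab_frame('wrist')
# black line on cap top: dark pixels inside disc; lug: yellow pixels
zt=.1103;t=np.radians(np.arange(360))
C=np.array([.5225,.234]);g=np.zeros((480,640),np.uint8)
cv2.fillPoly(g,[proj(c,np.c_[C[0]+.019*np.cos(t),C[1]+.019*np.sin(t),0*t+zt]).astype(np.int32)],1)
cv2.imwrite('pics/w4.png',im[150:460,150:500,::-1])
gr=im.max(2);v,u=np.nonzero((g>0)&(gr<70))
P=cast(c,np.c_[u,v],zt)[:,:2];print(len(u),P.mean(0)-C,np.degrees(np.arctan2(*(P.mean(0)-C)[::-1])))
h=cv2.cvtColor(im,cv2.COLOR_RGB2HSV);y=(h[...,0]>20)&(h[...,0]<35)&(h[...,1]>130)&(h[...,2]>100)
for st,ce in blobs(y,15):
    Q=cast(c,ce,.04)[0,:2];print('lug',st,ce,Q-C,np.degrees(np.arctan2(*(Q-C)[::-1])))
```

```text
7.55 [0.5231 0.2338 0.0639] [ 0.3168  0.5968  1.6261 -0.0014  0.9171  1.166 ] 0.04514145546991457 59.54779028892517 [-0.3581 -9.3285 12.3054] [-1.4492 -0.0434 -0.1039] [  4.454  -79.3618 -25.5295   2.1021  -0.861    0.0382]
300 [-0.0116  0.006 ] 152.56375250885895
lug [242 280  15  10  99] [249.2727 284.3838] [-0.0308  0.0242] 141.82237892927895
```

View pics/w4.png

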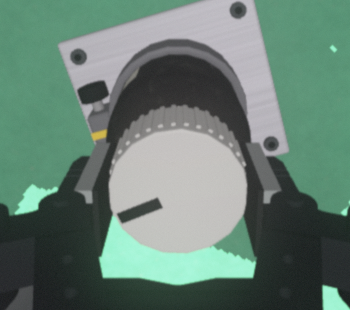

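The crop shows the cap's line at the lower left, near the lug's direction, but a finger partly covers the lug. I'll use the plate's screws for the home direction instead.

Run:
```python
from h import *
a=lambda d:np.degrees(np.arctan2(d[1],d[0]))
c=camera_info('wrist')
P=cast(c,np.array([(78,57),(238,10),(271,144)])+150,.008)[:,:2]
print(np.linalg.norm(P[0]-P[1]),np.linalg.norm(P[2]-P[1]),a(P[0]-P[1]),a(P[2]-P[1]))
t=camera_info('top')
for pts,o in(([(185,57),(350,163),(63,243),(228,350)],(185,213)),([(104,80),(300,101),(82,302),(279,324)],(331,235))):
    Q=cast(t,np.array(o)+np.array(pts)*.175,.008)[:,:2];print(a(Q[2]-Q[0]),a(Q[3]-Q[1]))
```

```text
0.0901666724697456 0.08011326954007512 147.74049834895254 -122.38877478872976
147.5784566827341 147.49085478764454
174.1905765462688 174.19281635654724
```

Home is at 147.6° and the line is at 152.6°, so about 5° remain. I'll go on gently to the stop.

>>> play_rows(steps=[[[0.4, 0, 0, 0, 0, 0, 2], [0.4, 0, 0, 0.1, 0, 0, 4], [0.4, 0, 0, 0.1, 0, 0, 5], [0.4, 0, 0, 0.1, 0, 0, 6], [0.4, 0, 0, 0.1, 0, 0, 7], [0.4, 0, 0, 0.1, 0, 0, 7], [0.4, 0, 0, 0.1, 0, 0, 7]]])

```text
time: 8.3
tool_pos: [0.5232, 0.2338, 0.0638]
tcp_rot: [3.0, 0.929, 0.003]
wrist_force: [0.1, -8.8, 10.8]
grip_width: 0.0455
gripper_force: 59.5
```

```bash
cat >> h.py <<'E'
def line(C,zt,dark=70):
    c=camera_info('wrist');im=grab_frame('wrist');t=np.radians(np.arange(360))
    g=np.zeros((480,640),np.uint8)
    cv2.fillPoly(g,[proj(c,np.c_[C[0]+.019*np.cos(t),C[1]+.019*np.sin(t),0*t+zt]).astype(np.int32)],1)
    v,u=np.nonzero((g>0)&(im.max(2)<dark));P=cast(c,np.c_[u,v],zt)[:,:2]
    vx,vy,_,_=cv2.fitLine(P.astype(np.float32)*1000,cv2.DIST_L2,0,.01,.01).ravel()
    d=P.mean(0)-C
    if vx*d[0]+vy*d[1]<0: vx,vy=-vx,-vy
    print('line n',len(u),'mean dir',np.degrees(np.arctan2(d[1],d[0])),'fit dir',np.degrees(np.arctan2(vy,vx)),'r',np.hypot(*d));return im
def st():
    s=observe();print(s['time'],s['tool_pos'],'q6',s['joints'][5],s['grip_width'],s['gripper_force'],s['wrist_force'],s['wrist_torque'])
E
python3 - <<'E'
from h import *
st();line(np.array([.5225,.234]),.1101)
E
```

```text
8.3 [0.5232 0.2338 0.0638] q6 1.288056914841293 0.04553668798471464 59.53674674034119 [ 0.1217 -8.8027 10.7618] [-1.5669 -0.1741  0.0714]
line n 301 mean dir 145.97065223114203 fit dir 148.58878 r 0.012999735776804563
```

>>> play_rows(steps=[[[0.4, 0, 0, 0, 0, 0, 2], [0.4, 0, 0, 0, 0, 0, 3], [0.4, 0, 0, 0, 0, 0, 4], [0.4, 0, 0, 0, 0, 0, 4], [0.4, 0, 0, 0, 0, 0, 4]]])

```text
time: 8.85
tool_pos: [0.5232, 0.2337, 0.0637]
tcp_rot: [3.03, 0.825, 0.003]
wrist_force: [-0.0, -9.1, 9.6]
grip_width: 0.0452
gripper_force: 59.6
```

Run:
```python
from h import *
st();line(np.array([.5225,.234]),.1100)
```

```text
8.85 [0.5232 0.2337 0.0637] q6 1.3571290343957858 0.045216313096128634 59.62019383907318 [-0.0352 -9.0895  9.6162] [-1.5658 -0.122   1.2096]
line n 298 mean dir 144.05165102336028 fit dir 146.8017 r 0.013040926482684005
```

The wrist torque jumped from 0.07 to 1.21 N m and the line stopped turning, so the cap is at its stop, home. Release and lift.

>>> play_rows(steps=[[[-1, 0, 0, 0, 0, 0, 0], [-1, 0, 0, 0, 0, 0, 0], [-1, 0, 0, 0, 0, 0, 0], [-1, 0, 0, 0, 0, 0, 0], [-1, 0, 0, 0, 0, 0, 0], [-1, 0, 0, -30, 0, 0, 0], [-1, 0, 0, -70, 0, 0, 0], [-1, 0, 0, -110, 0, 0, 0], [-1, 0, 0, -130, 0, 0, 0], [-1, 0, 0, -136, 0, 0, 0], [-1, 0, 0, -136, 0, 0, 0], [-1, 0, 0, -136, 0, 0, 0]]])

```text
time: 10.1
tool_pos: [0.5217, 0.2342, 0.1974]
tcp_rot: [3.032, 0.823, -0.003]
wrist_force: [0.2, 0.6, -0.2]
grip_width: 0.0854
gripper_force: 0.0
```

Run:
```python
from h import *
st();line(np.array([.5225,.234]),.1100);go((.4735,-.097,.2),np.radians(28))
```

```text
10.1 [0.5217 0.2342 0.1974] q6 1.3578277975281503 0.08536338574862187 0.0 [ 0.1527  0.5674 -0.17  ] [ 0.0354 -0.0163 -0.0431]
line n 74 mean dir 147.92793701873833 fit dir 147.43353 r 0.013211822632318435
mm [-209.0618  261.2938   -2.4147] deg [-0.0263  0.1315  2.3895]
```

The released cap's line is at 147.4–147.9°, against 147.6° for home. The black pot is closed, so on to the orange cap.

>>> play_rows(steps=[[[-1, -30, 37, -3, 0, 0, 1], [-1, -60, 75, -3, 0, 0, 2], [-1, -90, 112, -3, 0, 0, 2], [-1, -120, 150, -3, 0, 0, 2], [-1, -150, 187, -3, 0, 0, 2], [-1, -180, 225, -3, 0, 0, 2], [-1, -200, 250, -3, 0, 0, 2], [-1, -209, 261, -3, 0, 0, 2], [-1, -209, 261, -3, 0, 0, 2], [-1, -209, 261, -3, 0, 0, 2], [-1, -209, 261, -3, 0, 0, 2]]])

```text
time: 11.25
tool_pos: [0.4742, -0.0952, 0.2014]
tcp_rot: [-3.045, -0.772, 0.001]
wrist_force: [0.5, -0.0, -0.6]
grip_width: 0.0848
gripper_force: 0.0
```

Run:
```python
from h import *
st();im=line(np.array([.4735,-.097]),.1105,50)
c=camera_info('wrist');print(proj(c,[.4735,-.097,.1105]))
cv2.imwrite('pics/w5.png',im[:,:,::-1])
go((.4735,-.097,.0655),np.radians(28))
```

```text
11.25 [ 0.4742 -0.0952  0.2014] q6 0.7519354524995752 0.0848408578376559 0.0 [ 0.5188 -0.0415 -0.5883] [0.0527 0.0077 0.0269]Traceback (most recent call last):
  File "<stdin>", line 2, in <module>
  File "h.py", line 24, in line
    vx,vy,_,_=cv2.fitLine(P.astype(np.float32)*1000,cv2.DIST_L2,0,.01,.01).ravel()
              ~~~~~~~~~~~^^^^^^^^^^^^^^^^^^^^^^^^^^^^^^^^^^^^^^^^^^^^^^^^^
cv2.error: OpenCV(4.12.0) /io/opencv/modules/imgproc/src/linefit.cpp:50: error: (-215:Assertion failed) count > 0 in function 'fitLine2D_wods'
```

Run:
```python
from h import *
c=camera_info('wrist');print(proj(c,[.4735,-.097,.1105]))
im=grab_frame('wrist');cv2.imwrite('pics/w5.png',im[:,:,::-1])
h=cv2.cvtColor(im,cv2.COLOR_RGB2HSV)
for st_,ce in blobs((h[...,0]<20)&(h[...,1]>150)&(h[...,2]>70),300): print(st_,ce)
go((.4735,-.097,.0655),np.radians(28))
```

```text
[[330.0957 235.7281]]
[ 296  200   69   63 2193] [320.9129 226.7706]
mm [ -1.4294   1.1101 136.0309] deg [-0.0178  0.0065  0.4802]
```

View pics/w5.png

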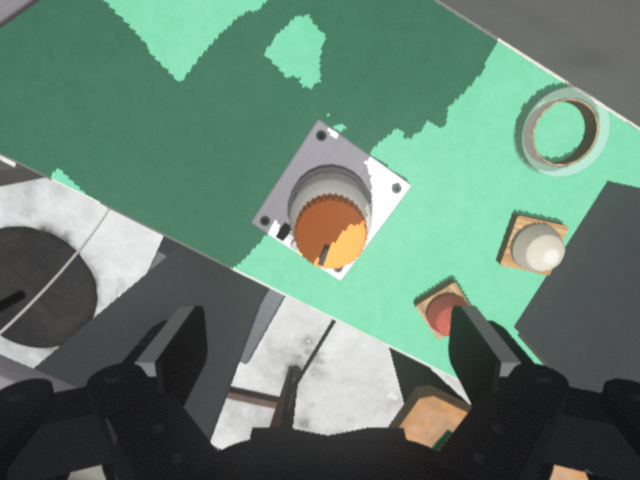

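The orange cap's centre is at (330,234), as predicted, with its line pointing to (322,260). The red pad (447,313) and white pad (537,243) are well clear. Descending and gripping.

>>> play_rows(steps=[[[-1, -1, 1, 30, 0, 0, 0], [-1, -1, 1, 70, 0, 0, 0], [-1, -1, 1, 105, 0, 0, 0], [-1, -1, 1, 125, 0, 0, 0], [-1, -1, 1, 136, 0, 0, 0], [-1, -1, 1, 136, 0, 0, 0], [0.4, -1, 1, 136, 0, 0, 0], [0.4, -1, 1, 136, 0, 0, 0], [0.4, -1, 1, 136, 0, 0, 0], [0.4, -1, 1, 136, 0, 0, 0], [0.4, -1, 1, 136, 0, 0, 0], [0.4, -1, 1, 136, 0, 0, 0]]])

```text
time: 12.55
tool_pos: [0.4741, -0.0975, 0.0668]
tcp_rot: [3.045, 0.77, 0.002]
wrist_force: [-2.3, 6.1, 15.1]
grip_width: 0.0453
gripper_force: 59.0
```

Run:
```python
from h import *
st();line(np.array([.4735,-.097]),.1105,75)
```

```text
12.55 [ 0.4741 -0.0975  0.0668] q6 0.7481068150063235 0.04530961523771831 58.98385047912598 [-2.2853  6.0959 15.1394] [0.9606 0.314  0.0249]
line n 331 mean dir -170.93061624326958 fit dir -170.4444 r 0.012363774174458693
```

Gripped. The cap is about 15° open, so about 111° remain counter-clockwise.

>>> play_rows(steps=[[[0.4, 0, 0, -0.2, 0, 0, -8], [0.4, 0, 0, -0.4, 0, 0, -16], [0.4, 0, 0, -0.6, 0, 0, -24], [0.4, 0, 0, -0.8, 0, 0, -32], [0.4, 0, 0, -1.0, 0, 0, -40], [0.4, 0, 0, -1.2, 0, 0, -48], [0.4, 0, 0, -1.5, 0, 0, -56], [0.4, 0, 0, -1.7, 0, 0, -64], [0.4, 0, 0, -1.9, 0, 0, -72], [0.4, 0, 0, -2.1, 0, 0, -80], [0.4, 0, 0, -2.3, 0, 0, -88], [0.4, 0, 0, -2.6, 0, 0, -96]]])

```text
time: 13.8
tool_pos: [0.4738, -0.0974, 0.0694]
tcp_rot: [1.458, 2.782, 0.001]
wrist_force: [-3.9, 5.1, 14.4]
grip_width: 0.0453
gripper_force: 59.1
```

>>> play_rows(steps=[[[0.4, 0, 0, -0.1, 0, 0, -5], [0.4, 0, 0, -0.2, 0, 0, -10], [0.4, 0, 0, -0.3, 0, 0, -13], [0.4, 0, 0, -0.3, 0, 0, -13], [0.4, 0, 0, -0.3, 0, 0, -13]]])

```text
time: 14.3
tool_pos: [0.4737, -0.0974, 0.0697]
tcp_rot: [1.141, 2.926, 0.001]
wrist_force: [-3.7, 6.7, 14.3]
grip_width: 0.0451
gripper_force: 59.3
```

Run:
```python
from h import *
st();line(np.array([.4735,-.097]),.1132,75)
```

```text
14.3 [ 0.4737 -0.0974  0.0697] q6 -1.1544762365886598 0.04509055281897532 59.268940687179565 [-3.6666  6.6678 14.2519] [1.1    0.5261 0.0891]
line n 338 mean dir -62.70628463827498 fit dir -61.240395 r 0.012404172986171483
```

>>> play_rows(steps=[[[0.4, 0, 0, 0, 0, 0, -2], [0.4, 0, 0, -0.1, 0, 0, -3], [0.4, 0, 0, -0.1, 0, 0, -4], [0.4, 0, 0, -0.1, 0, 0, -5], [0.4, 0, 0, -0.1, 0, 0, -6], [0.4, 0, 0, -0.1, 0, 0, -6], [0.4, 0, 0, -0.1, 0, 0, -6]]])

```text
time: 15.05
tool_pos: [0.4737, -0.0974, 0.0698]
tcp_rot: [0.989, 2.981, 0.001]
wrist_force: [-4.5, 4.7, 14.5]
grip_width: 0.045
gripper_force: 59.3
```

Run:
```python
from h import *
st();line(np.array([.4735,-.097]),.1133,75)
```

```text
15.05 [ 0.4737 -0.0974  0.0698] q6 -1.2580022386947687 0.04504946632423955 59.264363050460815 [-4.4781  4.692  14.5094] [ 0.8814  0.6441 -1.6491]
line n 342 mean dir -59.82239472085217 fit dir -58.256878 r 0.01248916649275481
```

Torque is −1.65 N m with the line at about 126–127°, so the cap is at its stop. Release and lift clear.

>>> play_rows(steps=[[[-1, 0, 0, 0, 0, 0, 0], [-1, 0, 0, 0, 0, 0, 0], [-1, 0, 0, 0, 0, 0, 0], [-1, 0, 0, 0, 0, 0, 0], [-1, 0, 0, 0, 0, 0, 0], [-1, 0, 0, -30, 0, 0, 0], [-1, 0, 0, -70, 0, 0, 0], [-1, 0, 0, -110, 0, 0, 0], [-1, 0, 0, -130, 0, 0, 0], [-1, 0, 0, -130, 0, 0, 0], [-1, 0, 0, -130, 0, 0, 0], [-1, 0, 0, -130, 0, 0, 0]]])

```text
time: 16.3
tool_pos: [0.4731, -0.0976, 0.1977]
tcp_rot: [-0.986, -2.981, -0.0]
wrist_force: [0.7, 0.2, -0.5]
grip_width: 0.0852
gripper_force: 0.0
```

Run:
```python
from h import *
st();im=line(np.array([.4735,-.097]),.1133,75)
cv2.imwrite('pics/w6.png',im[:,:,::-1])
```

```text
16.3 [ 0.4731 -0.0976  0.1977] q6 -1.2590605506223442 0.08519292517279772 0.0 [ 0.7033  0.2116 -0.5203] [-0.0081  0.0117  0.0541]
line n 44 mean dir -60.24117172746377 fit dir -61.942307 r 0.01229614744558463
```

View pics/w6.png

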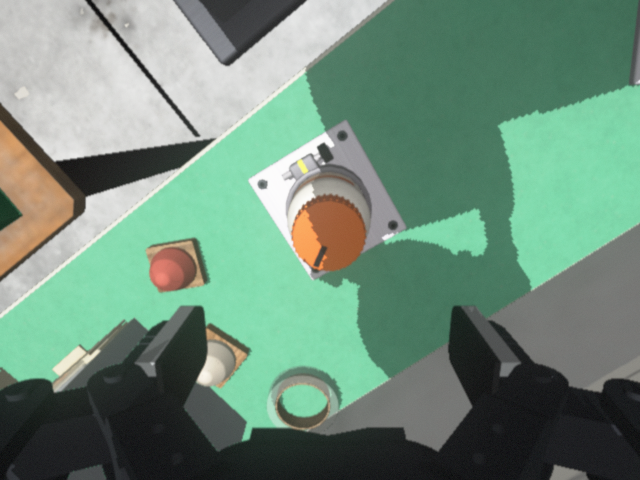

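The orange cap's line points to (318,262) and the lug is at (305,167), so the cap sits at its stop (about 125.6°). The gripper is clear and both pads and the tape are undisturbed.

```bash
python3 -c "
from bench import *
print(close_job())"
```

```text
the job is handed in; nothing more can be done
None
```

The job is handed in at 16.3 s: the white cap of the black pot was screwed fully home first, then the orange cap was unscrewed to its stop, both caps were let go, and the last view showed the pads and tape undisturbed; the spatula was out of that view, but the arm never went near it.

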